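# Push the cheese in and slide the display case shut

### The arm

A 7-joint arm with a two-finger parallel gripper is mounted at the origin on the work surface. World frame = base frame: x ahead of the robot, y to its left, z up, the work surface at z = 0. Lengths are in m, angles in rad, forces in N, time in s.
With the tool pointing down it reaches from about 0.35 to 0.775 m from the base axis. Payload 3.1 kg.
Tool frame: the origin (TCP) lies at the very end of the fingers, on their centre line; the grasp point (between the pads) lies 19 mm behind it; z points along the fingers, y is the direction in which the jaws open and shut (so a half turn about z gives the same grasp; the last joint's range is limited). The gripper opens to 85 mm and grips with 20 to 120 N. Pads are 22 mm wide; open, the fingers measure 114 mm over their backs; the gripper's body (76 mm by 85 mm) begins 54 mm behind the grasp point. The pads swing forward as they close: fully open they stand 13 mm farther back than shut.
Start: joints at [-1.161, 0.311, 0.014, 1.512, -0.004, 1.319, -0.027], TCP at [0.24, 0.495, 0.231] pointing down, gripper open.
Joint ranges: [-2.7, 2.7], [-0.3, 1.91], [-1.27, 1.3], [0.12, 2.57], [-1.44, 4.58], [0.2, 2.03], [-3.05, 3.05]. Speed limits (rad/s): [2.79, 2.79, 3.14, 3.14, 3.14, 3.14, 3.14].

### API

Orientations are given as a 3x3 rotation matrix whose columns are the frame's x, y, z axes.
In Python, from station import move_ptp, line_to, set_joints, release, gripper_close, sleep, ik, observe, snapshot, Unreachable, finish_job, spot_in, pinpoint gives the robot as it stands. The module is installed in compiled form; this text tells all that it offers. Calls block until the motion is done:
- move_ptp(position, orientation): joint-space move of the TCP to a pose.
- line_to(position, feed=0.15, ori=None, guard=None): straight line of the TCP; ori=None keeps the orientation; feed is the mean speed in m/s. With guard (N) it stops when the force on the tool has changed by that much, and returns True; else False.
- set_joints(angles): joint-space move.
- release() and gripper_close(): open the fingers fully, or close them until they stop; the grip force is fixed at half the most.
- sleep(seconds).
- ik(position, orientation): joint angles nearest the present ones, or None.
- observe(): the state.
- snapshot(name): name is "side" or "top" or "wrist"; returns a dict with "pixels" (400x640x3 uint8, red, green, blue), "camera_matrix" (3x3 intrinsics, pixels), "dist_coeffs" ([k1, k2, p1, p2, k3] as OpenCV has them; the pictures are not rectified), "world_from_camera" (4x4, takes a point from camera to world coordinates); the wrist camera has in their place "mount" (4x4, takes a point from camera to tool coordinates, whose origin is the TCP and whose axes are the flange's). Camera axes: x right, y up, looking along -z (the intrinsics and any distortion apply to the point x, -y, -z); pixel columns grow to the right and rows downward; lengths in m; the calibration is good to about 2 mm. A picture is of the moment at which its call begins: read the wrist's pose just before it. There is no depth.
A pose or a line that the arm cannot do raises Unreachable and nothing moves.
- finish_job(): hands the job in, once; it reports no verdict.
Trained networks look in the newest picture that a camera, given by its name, has taken for a name from the list of things; names that differ only in an ending like _2 or _b are one class to them, and where a whole thing is asked for, a point or a joint stands for the part that bears it (a point fixed in the world has none). Each returns a list of dicts, best first, with "conf" (0 to 1); they miss things now and then, are a little off and sometimes report something else, mostly with a low value. They report only what shows in the picture. A call takes as long as a camera call. They do not tell look-alikes from the thing itself.
- spot_in(camera, label): "extent" ([left, top, right, bottom] in pixels, round what is visible of it).
- pinpoint(camera, label): "location" ([column, row] in pixels: a listed point, or the origin of a listed thing).
The state is a dict: "time": time; "q": joint angles; "qd": joint speeds; "joint_efforts": joint torques, N m; "tool_pos": TCP position; "eef_rot": TCP orientation; "force": force on the tool from outside, world axes, zero at the start; "torque": the same for the moment, N m; "finger_gap": finger opening in m.
Only numpy, scipy, OpenCV 4.12 (cv2) and the standard library are available. Lean on these libraries where they do the work, as an engineer would, in place of code of your own. Each camera call takes 0.05 s, during which the arm holds its last target. There are 200 camera calls.

### The job

A wedge of cheese has been left sticking out of the open doorway of the glass display case. With the fingertips, push that wedge along the deck into the case until it is clear of the door, then gently push the sliding door by its black flange until it is fully shut, without slamming it. Grip or lift nothing, keep the cheese standing, and leave the other wedge, the jars and the rest of the counter as they are.

Things in the scene. Friction and masses are not known exactly. Their poses are not given: they have to be found in the camera images.
- case: glass display case on the counter, fixed, its serving side facing the robot. Origin: centre of its underside; x away from the robot, y left along it, z up. Steel plinth 350 (x) x 700 (y) x 60 mm high, its top one flat deck: open serving ledge from x -175 to -105 mm, glass body behind it, up to z 280 mm, front pane at x 168 mm. Right half of the serving side: fixed pane (x -95 to -90 mm, y below 0)
- doorway (a point): point of the deck on the door's outer-face plane, midway along the doorway (case x -105, y 167, z 60 mm). The doorway runs from case y 0 to the end post at y 335 mm; top track above at z 264 to 280 mm. The door sweeps case x -105 to -97 mm, the deck passes flush under it. A wedge is clear of the door when its rind is beyond case x -97 mm, its pointed end beyond x +23 mm
- door (a joint): sliding glass door of the case: 0 is fully shut against the left end post, grows as the door slides to the right (case -y), up to 0.29 m; starts 0.22 to 0.28 m open. It stays where it is left: about 1.5 N of friction plus light damping, 1.1 kg, hard stop at 0, no latch
- door_pull (a point): middle of the right-hand (case -y) face of the door's black finger flange, an upright strip at the door's left edge: 10 mm thick, standing 25 mm out from the door's outer face towards the robot, case z 70 to 260 mm. The point is 12.5 mm out, 165 mm above the counter; at case y 315 mm when shut. Pushing it left (case +y) shuts the door
- wedge_pale: cheese wedge, pale yellow with a brown rind: 120 mm from point to rind, 82 mm wide at the rind, 65 mm high, 0.3 to 0.6 kg. Origin on the underside at the pointed end; the rind is an upright arc of 120 mm radius about it, its middle towards the wedge's -x. Stands on the deck. One wedge (either) starts with its rind 30 to 55 mm outside the door's outer face; the other is inside behind the fixed pane
- wedge_blue: cheese wedge, ivory with blue veins and a grey-brown rind: 120 mm from point to rind, 82 mm wide at the rind, 65 mm high, 0.3 to 0.6 kg. Origin on the underside at the pointed end; the rind is an upright arc of 120 mm radius about it, its middle towards the wedge's -x. Stands on the deck. One wedge (either) starts with its rind 30 to 55 mm outside the door's outer face; the other is inside behind the fixed pane
- honey_jar: honey jar, amber with a brass lid, 52 mm across and 75 mm tall, standing on the case's ledge in front of the fixed pane. Origin at the centre of its underside
- chutney_jar: dark plum chutney jar, black lid, 68 mm across, 90 mm tall, on the counter to the robot's right. Origin at the centre of its underside
- mustard_jar: mustard jar, brass lid, 60 mm across, 70 mm tall, on the counter to the robot's right. Origin at the centre of its underside
- cheese_knife: cheese knife with a wooden handle, 230 mm long and 16 mm high, lying on a 220 x 160 x 18 mm wooden board on the counter to the robot's left. Origin on the underside, where handle and blade meet
- cracker_tin: round teal cracker tin with a cream lid, 93 mm across, 72 mm tall, on the counter to the far left. Origin at the centre of its underside
Not all that is in view belongs to the job. Leave any green or pink look-alike of the wedge_blue alone.

How it is judged:
On the way, in this order (a step that is already met when the one before it is completed fails the run):
1. both wedges lie wholly inside the case, clear of the door's path (x of each of wedge_pale, wedge_blue in the frame of case above 0.02 m), for 0.2 s.
2. the sliding door is fully shut (value of joint door below 0.005 m), for 0.2 s.
At the end, for the whole second after the job is handed in: The sliding door is shut to within 5 mm, both wedges stand upright and at rest on the deck inside the case, clear of the door (all of step 1 and value of joint door below 0.005 m and angle between each of wedge_pale, wedge_blue's own z axis and vertical below 0.1 rad and height (world z) of each of wedge_pale, wedge_blue below 0.066 m and linear speed of each of wedge_pale, wedge_blue below 0.01 m/s); the robot touches nothing.
It fails at once if a wedge is lifted (more than 12 mm) or tipped (more than 0.3 rad) (height (world z) of any of wedge_pale, wedge_blue above 0.072 m or angle between any of wedge_pale, wedge_blue's own z axis and vertical above 0.3 rad).
It fails at once if the wedge that was already inside is shifted by more than 30 mm (distance of each of wedge_pale, wedge_blue from where it was at the start of the episode above 0.03 m).
It fails at once if the door is slammed (faster than 0.4 m/s) (velocity of joint door above 0.4 m/s or velocity of joint door below -0.4 m/s).
It fails at once if the door or a wedge is gripped, or pressed with more than 40 N (contact force between the fingers and wedge_pale above 40 N or contact force between the fingers and wedge_blue above 40 N or contact force between the fingers and door above 40 N).
It fails at once if a bystander (jar, knife, tin) is shifted or lifted by more than 25 mm (distance of any of honey_jar, chutney_jar, mustard_jar, cheese_knife, cracker_tin from where it was at the start of the episode above 0.025 m).
It also fails if it takes over 40 s, if anything falls off the work surface, if the arm or the gripper's body presses on something with over 40 N, if the wrist force passes 120 N, or if a joint passes its speed limit or range.

## Working session

There is one attempt and no reset: what is moved stays moved. The work goes in short steps, each a Python script; the robot and the scene stay as the last script left them, time stands still between calls to the robot, and variables do not carry over. Pictures are saved under pics/ and viewed, about 8 in all and at most 12, crops included, and the job is handed in when it is done.

```bash
mkdir -p pics; cat > h.py <<'E'
import numpy as np, cv2
from station import *
def snap(cam,name=None):
    s=snapshot(cam)
    if name: cv2.imwrite('pics/%s.png'%name,s['pixels'][:,:,::-1])
    return s
def ray(s,px,T=None):
    T=np.array(s['world_from_camera']) if T is None else T
    u=cv2.undistortPoints(np.array([[px]],float),np.array(s['camera_matrix'],float),np.array(s['dist_coeffs'],float))[0,0]
    return T[:3,3],T[:3,:3]@np.array([u[0],-u[1],-1.])
def onz(s,px,z,T=None):
    o,d=ray(s,px,T); return o+d*(z-o[2])/d[2]
E
cat > a.py <<'E'
from h import *
Z=dict(case=0,doorway=.06,door_pull=.165,wedge_pale=.06,wedge_blue=.06,honey_jar=.06,chutney_jar=0,mustard_jar=0,cheese_knife=.018,cracker_tin=0)
for c in('top','side'):
    s=snap(c,c+'0'); print(c,np.round(s['world_from_camera'],2).tolist())
    for n,z in Z.items():
        for d in pinpoint(c,n)[:2]: print(n,np.round(d['location']),round(d['conf'],2),np.round(onz(s,d['location'],z),3))
o=observe();print(o['time'],o['tool_pos'],np.round(o['eef_rot'],3).tolist())
E
python3 a.py; python3 -c "
import cv2,numpy as np
a=cv2.imread('pics/top0.png');b=cv2.imread('pics/side0.png');cv2.imwrite('pics/both.png',cv2.resize(np.vstack([a,b]),(480,600)))"
```

```text
top [[0.0, 0.99, -0.17, 0.29], [-1.0, 0.0, 0.01, 0.07], [0.01, 0.17, 0.99, 1.39], [0.0, 0.0, 0.0, 1.0]]
doorway [310. 194.] 0.82 [0.547 0.085 0.06 ]
door_pull [343. 190.] 0.91 [ 0.543 -0.023  0.165]
wedge_blue [298. 172.] 0.94 [0.628 0.128 0.06 ]
wedge_blue [348. 234.] 0.79 [ 0.406 -0.047  0.06 ]
honey_jar [422. 196.] 0.5 [ 0.541 -0.312  0.06 ]
chutney_jar [410. 273.] 0.81 [ 0.273 -0.272  0.   ]
mustard_jar [440. 257.] 0.65 [ 0.33  -0.383  0.   ]
cheese_knife [248. 272.] 0.88 [0.275 0.302 0.018]
cracker_tin [198. 222.] 0.9 [0.455 0.493 0.   ]
side [[-0.93, -0.33, 0.12, 0.68], [0.36, -0.88, 0.31, 0.5], [0.0, 0.33, 0.94, 1.52], [0.0, 0.0, 0.0, 1.0]]
doorway [312. 220.] 0.59 [0.561 0.089 0.06 ]
doorway [350. 122.] 0.48 [ 0.284 -0.231  0.06 ]
door_pull [302. 179.] 0.67 [ 0.552 -0.031  0.165]
wedge_blue [337. 179.] 0.76 [ 0.421 -0.027  0.06 ]
wedge_blue [350. 191.] 0.61 [0.394 0.033 0.06 ]
honey_jar [281. 125.] 0.76 [ 0.542 -0.316  0.06 ]
honey_jar [348. 123.] 0.38 [ 0.293 -0.231  0.06 ]
chutney_jar [346. 120.] 0.87 [ 0.282 -0.278  0.   ]
mustard_jar [322.  98.] 0.65 [ 0.336 -0.409  0.   ]
cheese_knife [403. 246.] 0.96 [0.286 0.286 0.018]
cracker_tin [382. 320.] 0.93 [0.456 0.494 0.   ]
1.1 [0.24009226 0.49484093 0.23131688] [[-0.9, 0.437, 0.0], [0.437, 0.9, 0.0], [-0.0, 0.0, -1.0]]
```

View pics/top0.png

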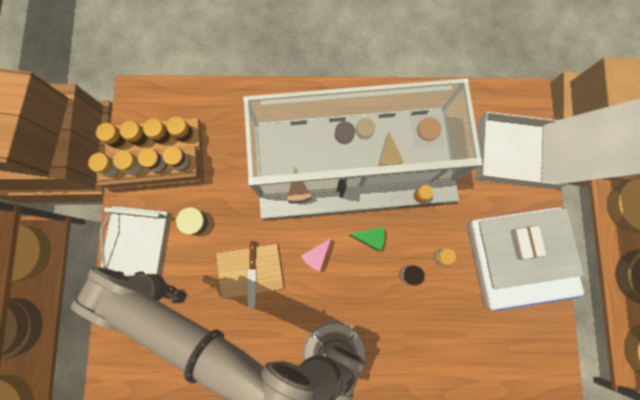

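View pics/side0.png

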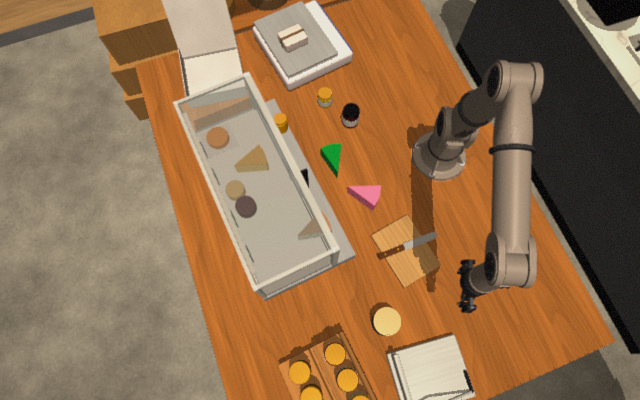

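The top view shows the case at rows 80–215. A wedge sticks out of the doorway with its tip near (298,172), the black flange is at about (342,188), and the honey jar is at (424,193). Green and pink decoys lie on the counter. I'll enlarge the doorway region to get the case corners.

```bash
python3 -c "
import cv2
a=cv2.imread('pics/top0.png')[150:225,240:480];cv2.imwrite('pics/c.png',cv2.resize(a,None,fx=3.3,fy=3.3,interpolation=cv2.INTER_CUBIC))
b=cv2.imread('pics/side0.png')[90:300,170:360];cv2.imwrite('pics/d.png',cv2.resize(b,None,fx=2.8,fy=2.8,interpolation=cv2.INTER_CUBIC))"
```

```text
(no output)
```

View pics/c.png

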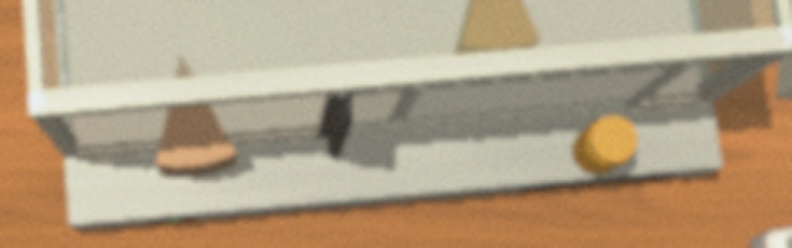

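View pics/d.png

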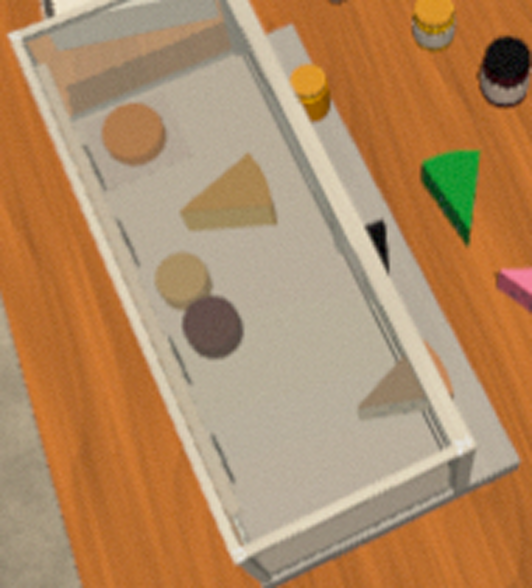

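```bash
cat > b.py <<'E'
from h import *
t=snap('top');s=snap('side')
c=lambda p:(240+p[0]/3.3-.35,150+p[1]/3.3-.35)
d=lambda p:(170+p[0]/2.8-.3,90+p[1]/2.8-.3)
FL=onz(t,c((72,222)),.06);FR=onz(t,c((720,168)),.06)
FL2=onz(s,d((518,465)),.06);FR2=onz(s,d((291,27)),.06)
for a,b in((FL,FR),(FL2,FR2)):
    v=a-b;yaw=np.arctan2(-v[0],v[1]);L=np.linalg.norm(v);ey=v/L;ex=np.array([ey[1],-ey[0],0])
    o=(a+b)/2+ex*.175;print(a,b,L,np.degrees(yaw),o)
    R=np.c_[ex,ey,[0,0,1]]
    loc=lambda p:np.round(R.T@(p-o),3)
    for n,cam,px,z in(('rind bot',t,c((197,173)),.06),('rind L',t,c((157,165)),.06),('rind R',t,c((236,160)),.06),('tip top',t,c((182,58)),.125),('tip bot side',s,d((360,413)),.06),('tip2 side',s,d((184,226)),.06),('honey',t,c((605,140)),.135)):
        p=onz(cam,px,z);print(n,np.round(p,3),loc(p))
    for cam,z in((t,.06),(t,.165),(s,.165)):
        n='top' if cam is t else 'side'
        for k in('wedge_blue','wedge_pale','door_pull'):
            for q in pinpoint(n,k)[:2]: print(n,k,round(q['conf'],2),z,loc(onz(cam,q['location'],.165 if k=='door_pull' else .06)))
        
E
python3 b.py
```

```text
[0.46565791 0.25400297 0.06      ] [ 0.52611492 -0.43752023  0.06      ] 0.6941609217989025 4.996429317655023 [ 0.67022144 -0.07651724  0.06      ]
rind bot [0.519 0.122 0.06 ] [-0.134  0.211  0.   ]
rind L [0.527 0.165 0.06 ] [-0.121  0.253  0.   ]
rind R [0.533 0.081 0.06 ] [-0.123  0.169  0.   ]
tip top [0.628 0.136 0.125] [-0.024  0.216  0.065]
tip bot side [0.629 0.13  0.06 ] [-0.023  0.209  0.   ]
tip2 side [ 0.762 -0.194  0.06 ] [ 0.081 -0.125  0.   ]
honey [ 0.541 -0.294  0.135] [-0.147 -0.205  0.075]
top wedge_blue 0.97 0.06 [-0.014  0.212  0.   ]
top wedge_blue 0.96 0.06 [-0.269  0.115  0.   ]
top door_pull 0.88 0.06 [-0.131  0.067  0.105]
top wedge_blue 0.97 0.165 [-0.014  0.212  0.   ]
top wedge_blue 0.96 0.165 [-0.269  0.115  0.   ]
top door_pull 0.88 0.165 [-0.131  0.067  0.105]
side wedge_blue 0.67 0.165 [-0.25   0.064  0.   ]
side wedge_blue 0.63 0.165 [-0.266  0.144  0.   ]
side door_pull 0.47 0.165 [-0.109  0.056  0.105]
[0.46829514 0.26215361 0.06      ] [ 0.53098729 -0.43383717  0.06      ] 0.6988086125001066 5.147091633327604 [ 0.67393556 -0.07014202  0.06      ]
rind bot [0.519 0.122 0.06 ] [-0.137  0.206  0.   ]
rind L [0.527 0.165 0.06 ] [-0.125  0.247  0.   ]
rind R [0.533 0.081 0.06 ] [-0.127  0.163  0.   ]
tip top [0.628 0.136 0.125] [-0.027  0.21   0.065]
tip bot side [0.629 0.13  0.06 ] [-0.026  0.203  0.   ]
tip2 side [ 0.762 -0.194  0.06 ] [ 0.077 -0.131  0.   ]
honey [ 0.541 -0.294  0.135] [-0.152 -0.211  0.075]
top wedge_blue 0.97 0.06 [-0.017  0.206  0.   ]
top wedge_blue 0.96 0.06 [-0.273  0.109  0.   ]
top door_pull 0.88 0.06 [-0.135  0.062  0.105]
top wedge_blue 0.97 0.165 [-0.017  0.206  0.   ]
top wedge_blue 0.96 0.165 [-0.273  0.109  0.   ]
top door_pull 0.88 0.165 [-0.135  0.062  0.105]
side wedge_blue 0.67 0.165 [-0.254  0.059  0.   ]
side wedge_blue 0.63 0.165 [-0.269  0.139  0.   ]
side door_pull 0.47 0.165 [-0.113  0.05   0.105]
```

The views agree: case yaw about 5.1°, origin about (0.672,-0.073), wedge at case y≈0.207 with its rind near x≈-0.137, flange face at y≈0.06. The top track is low, so I'll tilt the tool forward and keep the fingers closed.

```bash
cat >> h.py <<'E'
yaw=np.radians(5.07);O=np.array([.672,-.073,0])
C=np.array([[np.cos(yaw),-np.sin(yaw),0],[np.sin(yaw),np.cos(yaw),0],[0,0,1]])
W=lambda x,y,z:(O+C@np.array([x,y,z])).tolist()
L=lambda p:np.round(C.T@(np.array(p)-O),4)
def ori(tilt):
    t=np.radians(tilt);z=np.array([np.sin(t),0,-np.cos(t)]);y=np.array([0,1.,0])
    return C@np.c_[np.cross(y,z),y,z]
def wristT(s,o):
    T=np.eye(4);T[:3,:3]=o['eef_rot'];T[:3,3]=o['tool_pos'];return T@np.array(s['mount'])
E
cat > p.py <<'E'
from h import *
for tl in(40,48,55):
    for p in((-.25,.207,.2),(-.2,.207,.082),(-.09,.207,.082),(-.22,0,.165),(-.12,.03,.165),(-.12,.3,.165)):
        q=ik(W(*p),ori(tl));print(tl,p,None if q is None else np.round(q,2))
gripper_close()
move_ptp(W(-.25,.207,.20),ori(48))
o=observe();s=snap('wrist','w1');T=wristT(s,o);print(o['time'],o['finger_gap'],L(o['tool_pos']))
for k in('wedge_blue','wedge_pale','door_pull','doorway'):
    for q in pinpoint('wrist',k)[:2]:print(k,q['conf'],np.round(q['location']),L(onz(s,q['location'],.165 if k=='door_pull' else .06,T)))
E
python3 p.py
```

```text
40 (-0.25, 0.207, 0.2) None
40 (-0.2, 0.207, 0.082) [-0.55  0.06  0.08  2.55  2.06  0.27 -0.81]
40 (-0.09, 0.207, 0.082) [ 0.55  0.46 -1.07  2.28  1.81  0.57 -0.29]
40 (-0.22, 0, 0.165) [-0.36 -0.24  0.68  2.45 -0.51  0.27  2.47]
40 (-0.12, 0.03, 0.165) [ 1.03  0.08 -0.88  2.25 -0.6   0.2   2.39]
40 (-0.12, 0.3, 0.165) [-0.9   0.07  0.27  2.22  0.98  0.39  0.19]
48 (-0.25, 0.207, 0.2) None
48 (-0.2, 0.207, 0.082) None
48 (-0.09, 0.207, 0.082) [-0.84  0.31  0.52  2.43  2.92  0.38 -1.64]
48 (-0.22, 0, 0.165) None
48 (-0.12, 0.03, 0.165) [ 0.92  0.06 -0.72  2.37  4.29  0.2  -2.48]
48 (-0.12, 0.3, 0.165) [-0.94  0.08  0.26  2.34  1.6   0.41 -0.47]
55 (-0.25, 0.207, 0.2) None
55 (-0.2, 0.207, 0.082) None
55 (-0.09, 0.207, 0.082) [-0.73  0.38  0.37  2.51  2.87  0.66 -1.64]
55 (-0.22, 0, 0.165) None
55 (-0.12, 0.03, 0.165) [ 1.25  0.17 -1.05  2.46  3.59  0.35 -1.7 ]
55 (-0.12, 0.3, 0.165) [-1.    0.12  0.28  2.42  1.99  0.54 -0.91]Traceback (most recent call last):
  File "p.py", line 6, in <module>
    move_ptp(W(-.25,.207,.20),ori(48))
    ~~~~~~~~^^^^^^^^^^^^^^^^^^^^^^^^^^
station.Unreachable: the arm cannot take that pose within its joint ranges
```

```bash
cat > p2.py <<'E'
from h import *
s=snap('wrist');print(np.round(s['mount'],3).tolist(), observe()['finger_gap'])
for tl in(25,30,35):
    for p in((-.25,.207,.2),(-.2,.207,.16),(-.2,.207,.082),(-.09,.207,.082),(-.2,0.02,.16),(-.12,.03,.13),(-.12,.3,.13)):
        q=ik(W(*p),ori(tl));print(tl,p,None if q is None else np.round(q,2))
E
python3 p2.py
```

```text
[[-0.0, 0.952, 0.305, 0.078], [1.0, 0.0, 0.0, 0.0], [0.0, 0.305, -0.952, -0.142], [0.0, 0.0, 0.0, 1.0]] -7.672732253686427e-05
25 (-0.25, 0.207, 0.2) [-0.87 -0.27  0.35  2.26  0.39  0.77  0.92]
25 (-0.2, 0.207, 0.16) [-0.8  -0.09  0.4   2.23  0.29  0.59  1.05]
25 (-0.2, 0.207, 0.082) [-0.72  0.07  0.36  2.34  0.29  0.33  1.03]
25 (-0.09, 0.207, 0.082) [-0.48  0.27  0.21  2.08  0.09  0.37  1.29]
25 (-0.2, 0.02, 0.16) [-0.99 -0.19  1.11  2.23  0.13  0.57  1.71]
25 (-0.12, 0.03, 0.13) [-0.55  0.18  0.75  2.1  -0.47  0.53  2.2 ]
25 (-0.12, 0.3, 0.13) [-0.72  0.19  0.21  2.04  0.28  0.54  0.92]
30 (-0.25, 0.207, 0.2) [-0.49 -0.28  0.01  2.32  0.33  0.64  0.96]
30 (-0.2, 0.207, 0.16) [-0.84 -0.13  0.4   2.31  0.47  0.5   0.86]
30 (-0.2, 0.207, 0.082) [-0.74  0.05  0.35  2.41  0.66  0.23  0.65]
30 (-0.09, 0.207, 0.082) [-0.51  0.25  0.22  2.16  0.26  0.23  1.11]
30 (-0.2, 0.02, 0.16) [-1.01 -0.29  1.09  2.3   0.33  0.47  1.54]
30 (-0.12, 0.03, 0.13) [-0.48  0.13  0.68  2.18 -0.57  0.4   2.31]
30 (-0.12, 0.3, 0.13) [-0.78  0.17  0.24  2.12  0.46  0.43  0.72]
35 (-0.25, 0.207, 0.2) None
35 (-0.2, 0.207, 0.16) [-0.84 -0.16  0.36  2.39  0.71  0.42  0.6 ]
35 (-0.2, 0.207, 0.082) [-0.45  0.05  0.01  2.48  1.41  0.2  -0.13]
35 (-0.09, 0.207, 0.082) [-0.02  0.26 -0.35  2.22  1.29  0.24  0.11]
35 (-0.2, 0.02, 0.16) [-0.82 -0.26  0.95  2.38  0.18  0.33  1.69]
35 (-0.12, 0.03, 0.13) [-0.39  0.11  0.59  2.26 -0.82  0.29  2.58]
35 (-0.12, 0.3, 0.13) [-0.86  0.15  0.28  2.19  0.76  0.35  0.41]
```

```bash
cat > p.py <<'E'
from h import *
move_ptp(W(-.22,.207,.18),ori(28))
o=observe();s=snap('wrist','w1');T=wristT(s,o);print(o['time'],o['q'],L(o['tool_pos']))
for k in('wedge_blue','wedge_pale','door_pull','doorway'):
    for q in pinpoint('wrist',k)[:2]:print(k,q['conf'],np.round(q['location']),L(onz(s,q['location'],.165 if k=='door_pull' else .06,T)))
E
python3 p.py
```

```text
4.4917 [-0.85830691 -0.19596798  0.38290185  2.28402823  0.43247905  0.61909373
  0.89424081] [-0.2192  0.2081  0.1808]
wedge_blue 0.67 [151.  69.] [-0.2792  0.0817  0.06  ]
door_pull 0.64 [156. 297.] [-0.1301  0.0662  0.165 ]
doorway 0.73 [152. 300.] [ 0.108 -0.09   0.06 ]
doorway 0.71 [287. 224.] [-0.1017  0.1659  0.06  ]
```

View pics/w1.png

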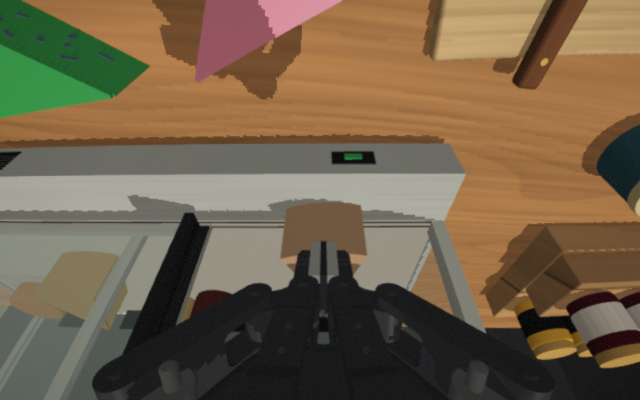

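The wrist view has the far side at the bottom. The rind's bottom edge runs (286,208)–(325,203)–(366,206), centred in front of the fingers. The deck's front-left corner is at (464,174) and the flange top is near (190,215).

```bash
cat > p3.py <<'E'
from h import *
o=observe();s=snap('wrist');T=wristT(s,o)
for n,px,z in(('corner FL',(464,174),.06),('front edge mid',(230,175),.06),('rind mid',(325,203),.06),('rind L',(367,207),.06),('rind R',(285,208),.06),('door bottom line',(300,224),.06),('flange bottom?',(130,356),.07)):
    print(n,L(onz(s,px,z,T)))
E
python3 p3.py
```

```text
corner FL [-0.1793  0.3459  0.06  ]
front edge mid [-0.1775  0.1165  0.06  ]
rind mid [-0.1381  0.2097  0.06  ]
rind L [-0.1319  0.2556  0.06  ]
rind R [-0.1301  0.1659  0.06  ]
door bottom line [-0.1028  0.1808  0.06  ]
flange bottom? [ 0.4233 -0.2913  0.07  ]
```

```bash
cat > p4.py <<'E'
from h import *
Y=.210
line_to(W(-.195,Y,.082),feed=.12)
print(line_to(W(-.125,Y,.082),feed=.04,guard=1.2))
o=observe();print(o['time'],L(o['tool_pos']),np.round(o['force'],2))
x=L(o['tool_pos'])[0]
hit=line_to(W(-.094,Y,.082),feed=.05,guard=15)
o=observe();print(hit,o['time'],L(o['tool_pos']),np.round(o['force'],2))
s=snap('wrist','w2');t=snap('top','t2')
a=s['pixels'][:,:,::-1];b=cv2.resize(t['pixels'][140:225,240:480,::-1],(640,227),interpolation=cv2.INTER_CUBIC)
cv2.imwrite('pics/m2.png',cv2.resize(np.vstack([a,b]),None,fx=.92,fy=.92))
for q in pinpoint('top','wedge_blue')[:2]:print(q['conf'],L(onz(t,q['location'],.06)))
E
python3 p4.py
```

```text
True
6.9417 [-0.146   0.2097  0.0816] [-0.55 -0.48 -0.49]
False 8.1583 [-0.0937  0.21    0.0824] [-1.35 -0.58  0.33]
0.82 [-0.2575  0.0504  0.06  ]
0.46 [-0.2746  0.1106  0.06  ]
```

View pics/m2.png

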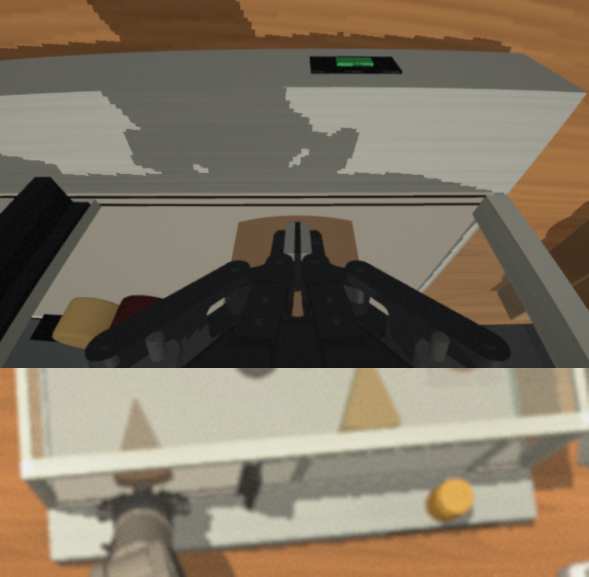

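The wedge is straight and its rind is past the door lines (rind edge at about (323,233) in the full picture, lines at rows 212–223). I'll measure that, add a small extra push, and back out.

```bash
cat > p5.py <<'E'
from h import *
s=snap('wrist');T=wristT(s,observe())
for px in((323,233),(258,241),(387,237),(300,212),(300,223)):print(px,L(onz(s,px,.06,T)))
line_to(W(-.086,.21,.082),feed=.04,guard=15)
o=observe();print(o['time'],L(o['tool_pos']),np.round(o['force'],2))
line_to(W(-.20,.21,.10),feed=.12)
o=observe();s=snap('wrist','w3');T=wristT(s,o);t=snap('top')
print(o['time'],[ (q['conf'],L(onz(t,q['location'],.06))) for k in('wedge_blue','wedge_pale') for q in pinpoint('top',k)[:3]])
print([ (q['conf'],L(onz(t,q['location'],.165))) for q in pinpoint('top','door_pull')[:2]])
a=s['pixels'][:,:,::-1];b=cv2.resize(t['pixels'][140:225,240:480,::-1],(640,227),interpolation=cv2.INTER_CUBIC)
cv2.imwrite('pics/m3.png',cv2.resize(np.vstack([a,b]),None,fx=.92,fy=.92))
E
python3 p5.py
```

```text
(323, 233) [-0.0861  0.21    0.06  ]
(258, 241) [-0.0773  0.1666  0.06  ]
(387, 237) [-0.0818  0.2519  0.06  ]
(300, 212) [-0.1061  0.1964  0.06  ]
(300, 223) [-0.096   0.1958  0.06  ]
8.7083 [-0.0855  0.2102  0.0822] [ 0.05  0.09 -0.51]
9.8167 [(0.69, array([-0.2732,  0.0502,  0.06  ])), (0.45, array([-0.2788,  0.1172,  0.06  ])), (0.24, array([-0.4225, -0.1486,  0.06  ]))]
[(0.68, array([-0.1322,  0.1605,  0.165 ])), (0.61, array([-0.1165,  0.0622,  0.165 ]))]
```

View pics/m3.png

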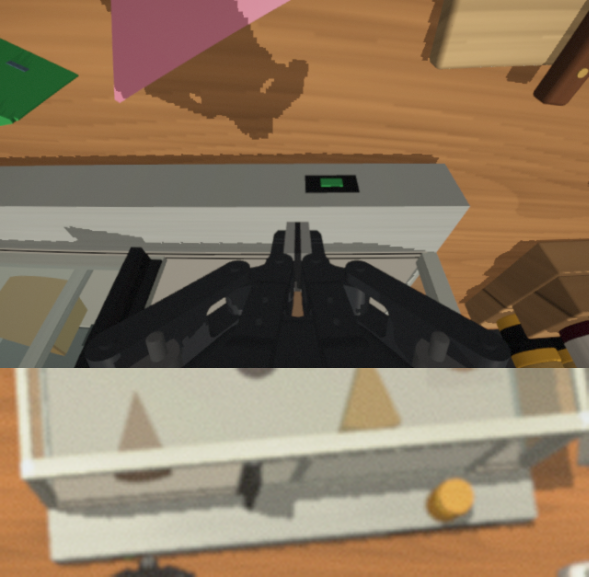

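```bash
cat > p6.py <<'E'
from h import *
def st(n):
    o=observe();print(n,round(o['time'],2),L(o['tool_pos']),np.round(C.T@o['force'],2))
move_ptp(W(-.215,.0,.14),ori(28));st('pre')
line_to(W(-.165,.0,.13),feed=.1)
print(line_to(W(-.121,.0,.13),feed=.06,guard=3));st('in')
print(line_to(W(-.121,.075,.13),feed=.05,guard=1.5));st('touch')
snap('wrist','w4')
E
python3 p6.py
```

```text
pre 11.14 [-0.2151  0.0007  0.1398] [-0.23  1.23 -0.15]
False
in 12.68 [-1.215e-01 -1.000e-04  1.298e-01] [-0.12 -0.34  0.36]
True
touch 13.46 [-0.1221  0.0327  0.1289] [ 0.35 -0.52 -0.06]
```

View pics/w4.png

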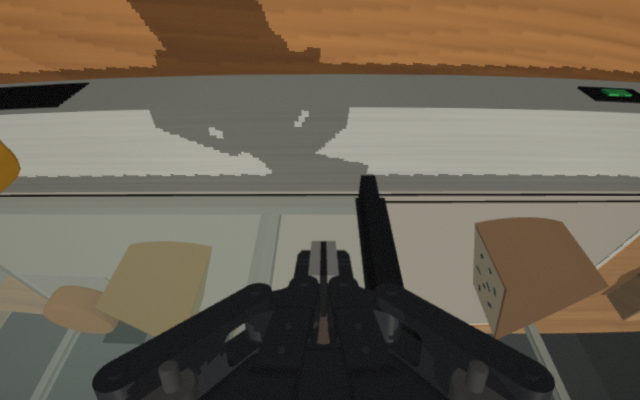

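The fingertips are beside the flange's right face (flange at cols 360–395, fingers at 297–352). There still appears to be a gap, so that trigger may be noise. The blue wedge stands clear inside. I'll continue slowly and watch the force.

```bash
cat > p7.py <<'E'
from h import *
def st(n):
    o=observe();print(n,round(o['time'],2),L(o['tool_pos']),np.round(C.T@o['force'],2))
for y in(.045,.055,.075,.10):
    print(line_to(W(-.121,y,.13),feed=.05,guard=8));st(y)
t=snap('top');print([(q['conf'],L(onz(t,q['location'],.165))) for q in pinpoint('top','door_pull')[:2]])
snap('wrist','w5')
E
python3 p7.py
```

```text
False
0.045 13.95 [-0.1215  0.0455  0.1296] [-1.96  0.01 -0.43]
False
0.055 14.3 [-0.1214  0.0556  0.1297] [-2.15  0.28  0.15]
False
0.075 14.85 [-0.1213  0.076   0.1297] [-3.01  1.18  0.52]
False
0.1 15.5 [-0.1213  0.101   0.1298] [-3.8   0.71  1.87]
[(0.72, array([-0.1197,  0.1192,  0.165 ]))]
```

View pics/w5.png

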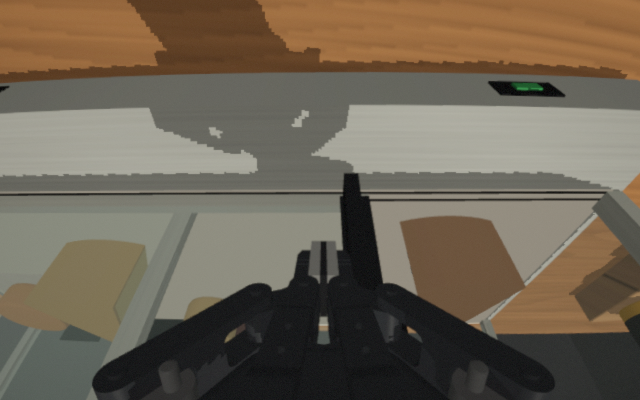

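The door is following the fingertips, with the flange right against them. Next I'll push most of the way, then do a slow guarded finish.

```bash
cat > p8.py <<'E'
from h import *
def st(n):
    o=observe();print(n,round(o['time'],2),L(o['tool_pos']),np.round(C.T@o['force'],2))
print(line_to(W(-.123,.275,.13),feed=.07,guard=12));st('mid')
print(line_to(W(-.123,.315,.13),feed=.025,guard=8));st('end')
sleep(.3);st('settled')
t=snap('top');print([(q['conf'],L(onz(t,q['location'],.165))) for q in pinpoint('top','door_pull')[:2]])
a=snap('wrist','w6')['pixels'][:,:,::-1];b=cv2.resize(t['pixels'][140:225,240:480,::-1],(640,227),interpolation=cv2.INTER_CUBIC)
cv2.imwrite('pics/m6.png',cv2.resize(np.vstack([a,b]),None,fx=.92,fy=.92))
E
python3 p8.py
```

```text
False
mid 18.3 [-0.1226  0.2749  0.1303] [-0.53 -1.02  0.28]
True
end 19.34 [-0.1233  0.3     0.1295] [0.22 0.07 0.53]
settled 19.64 [-0.1234  0.2993  0.1294] [-0.03  1.28  0.67]
[(0.84, array([-0.1287,  0.3073,  0.165 ]))]
```

View pics/m6.png

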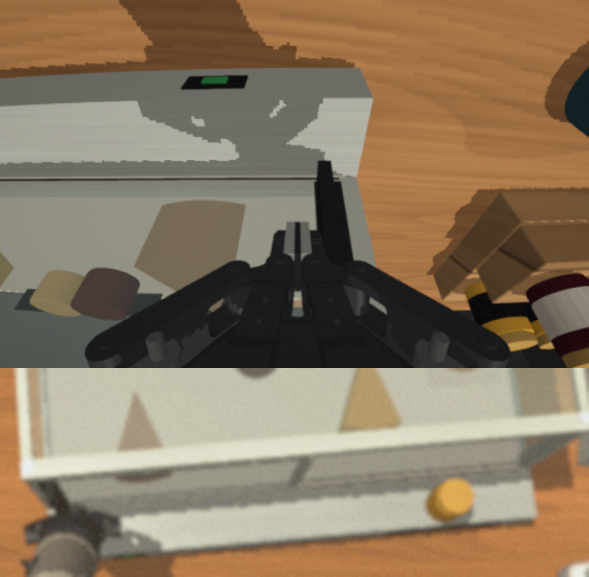

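The flange is now against the end post (wrist cols 315–345) and the guard stopped at y=0.300, the value expected for shut. I'll press once more to confirm, then back off to the side before retreating.

```bash
cat > p9.py <<'E'
from h import *
def st(n):
    o=observe();print(n,round(o['time'],2),L(o['tool_pos']),np.round(C.T@o['force'],2))
print(line_to(W(-.123,.32,.13),feed=.02,guard=14));st('press')
line_to(W(-.123,.27,.13),feed=.05)
line_to(W(-.22,.22,.18),feed=.12);st('out')
o=observe();s=snap('wrist','w7');T=wristT(s,o);t=snap('top')
print([(q['conf'],L(onz(t,q['location'],.165))) for q in pinpoint('top','door_pull')[:2]],[(q['conf'],L(onz(s,q['location'],.165,T))) for q in pinpoint('wrist','door_pull')[:2]])
a=s['pixels'][:,:,::-1];b=cv2.resize(t['pixels'][140:225,240:480,::-1],(640,227),interpolation=cv2.INTER_CUBIC)
cv2.imwrite('pics/m7.png',cv2.resize(np.vstack([a,b]),None,fx=.92,fy=.92))
E
python3 p9.py
```

```text
True
press 20.31 [-0.1236  0.2998  0.129 ] [-0.44  0.26  0.56]
out 23.02 [-0.2199  0.2201  0.18  ] [-0.35 -0.6  -0.44]
[(0.81, array([-0.1261,  0.3182,  0.165 ]))] [(0.92, array([-0.1281,  0.3123,  0.165 ]))]
```

View pics/m7.png

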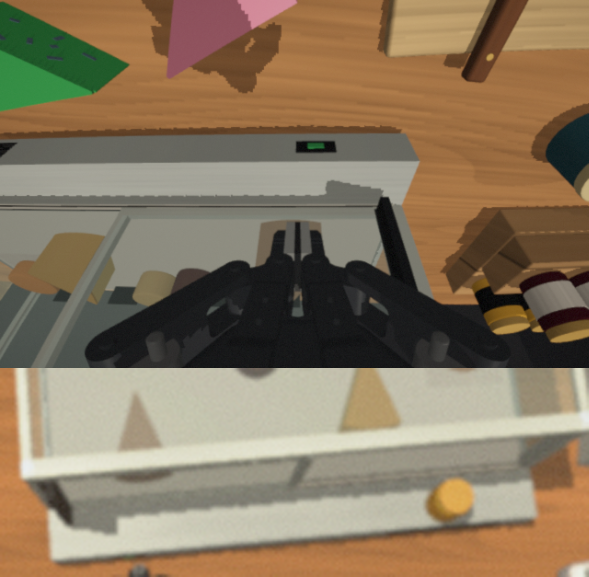

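```bash
python3 -c "
from station import *
finish_job();print(observe()['time'])"
```

```text
the job is handed in; nothing more can be done
the job is handed in; nothing more can be done
```

I pushed the blue-veined wedge into the case with the closed fingertips, then pushed the sliding door shut by its flange. I handed the job in at about 23 s of the 40 s allowed. The hand-in gives no verdict.

**Wedge:** before a final 8 mm push, its rind measured case x ≈ -0.086. That puts it at about -0.078 now, roughly 19 mm clear of the door's path. It stands upright in the last pictures. I did not measure the pointed end directly after the push; 120 mm from that rind puts it at x ≈ +0.04, against the 0.02 required.

**Door:** two separate guarded pushes both stopped at fingertip y ≈ 0.300, the position expected for fully shut. The flange then measured y = 0.312 (wrist camera) and 0.318 (top camera), against 0.315 when shut. The door was pushed at mean speeds of 0.07 m/s or less, with no force guard above 14 N.

**The rest:** the pale wedge and the honey jar look unmoved in the pictures. I did not re-measure the other jars, the knife or the tin, but the arm did not go near them. The gripper ended clear of everything.

**Checks that failed or disagreed:**
- My first steep tool tilt was out of reach, so I used 28°.
- An early touch trigger at the door, at y = 0.033, was probably noise.
- While the wedge was being pushed, the networks did not find it through the glass and reported the decoys instead, so I measured it from the pictures.

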